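Unlock the bottle jig and clamp the bottle for scoring

TASK

Clamp the green bottle in the blue jig so that it can be scored: first draw the red-knobbed lock bolt all the way out so that the yellow carriage is free, then push the carriage along its rail until the bottle's mouth is home against the hidden stop in the grey housing and the sprung nose, pressing on the bottle's base, is pushed in about half way (its red band just gone). Do not ram the nose in to the end of its stroke, leave the bottle lying in its rests, and do not disturb the other things on the bench.

Things in the scene. Friction and masses are not known exactly. Their poses are not given: they have to be found in the camera images.
- jig: Blue base plate 175 x 480 x 12 mm of the jig, fixed to the bench; origin on the bench. y runs along the jig, from the grey mouth housing (-y end) to the yellow carriage (+y end); x points across, away from the lock-bolt knob; z up. Rail, nose and bottle lie on the line x = 0, bottle axis 85 mm up. Two V rests with white pads, 71 mm high, carry the bottle at y -55 and -115 mm.
- housing_mouth (a point): Centre of the open (+y) face of the grey mouth housing, at jig (0, -200, 85) mm: 64 mm wide, 60 mm long, top 115 mm up, opening 40 x 36 mm. Hidden inside is a rubber stop that was set anywhere from 16 to 38 mm behind this face, so how far the bottle will go is not known beforehand and must be felt.
- bolt_knob (a point): Centre of the red upright knob of the lock bolt: 24 mm across, 50 to 105 mm above the bench, at jig x -95 mm (bolt in), y 64.5 mm. The bolt (13 mm wide, top 50 mm up) runs from it to jig x -10 mm, across the rail just in front of the carriage. A guide 36 mm wide, top 56 mm up, bridges it at jig x -67 to -37 mm; above that a closed gripper has room to hook the knob from its +x side.
- bolt (a joint): Lock bolt travel in m: 0 fully in, 0.045 fully out (hard end stop), growing as it is drawn towards jig -x. Starts at 0 to 0.008. Friction about 4 N; stays where it is left. Until about 0.030 it bars the carriage, which then has only about 4 mm of play.
- carriage (a joint): Carriage travel in m along its rail: 0 as it starts, 0.095 at most, growing towards jig -y (towards the bottle). Rail drag about 13 N both ways; it stays where it is left, also against the nose's spring.
- push_face (a point): Middle of the back (+y) face of the carriage's black upright push plate, at jig (0, 147, 130) mm with the carriage at 0; moves with it. Plate 70 mm wide, 12 mm thick, 100 to 160 mm above the bench; nothing is in the way behind it above 58 mm. The yellow post in front of it is 40 mm wide and as high.
- nose (a joint): How far the sprung nose is pressed into the carriage, m: 0 free, 0.016 bottomed. Spring 1 N per mm (8 N half way); merely sliding the bottle in its rests takes 2 to 4 N. Steel rod with a black rubber pad 46 mm across, pad face at jig y +25 mm with the carriage at 0. An 8 mm red band on the rod beside the carriage's dark barrel is just gone when the nose is half way in.
- bottle_base (a point): Centre of the base of the lying green bottle: 64 mm across, 200 mm long, about 0.25 kg, neck 29 mm across. It lies loose in the V rests, axis along jig y, neck to jig -y with its mouth just inside the housing. The base starts at jig y -3 to -13 mm, 85 mm above the bench; this point's y axis points from mouth to base.
- tumbler_mid (a point): Bystander: open green glass tumbler cut from a bottle, 72 mm across, 95 mm tall, standing on the bench on the jig's far side; point at its centre, half-way up.
- torch_mid (a point): Bystander: small unlit gas torch, blue can with red cap 92 mm across and brass nozzle, 172 mm tall, standing beyond the housing; point on its axis, half-way up.
- sander_mid (a point): Bystander: cork sanding block with an orange face, 55 x 90 x 30 mm, lying on the robot's side of the jig; point at its centre.
- bottle: The same bottle; its origin is the centre of its base, its y axis points from mouth to base.
Mind the look-alikes: they are no part of the job. What is shaped like the bottle but orange or purple is not meant.

How it is judged:
By the outcome, as a careful person would: the job done as asked, in the order asked, and still so for the second after the job is handed in, with the robot touching nothing.
It also fails if it takes over 72 s, if anything falls off the work surface, if the arm or the gripper's body presses on something with over 40 N, if the wrist force passes 120 N, or if a joint passes its speed limit or range.

ROBOT

A 7-joint arm with a two-finger parallel gripper is mounted at the origin on the work surface. World frame = base frame: x ahead of the robot, y to its left, z up, the work surface at z = 0. Lengths are in m, angles in rad, forces in N, time in s.
With the tool pointing down it reaches from about 0.4 to 0.85 m from the base axis. Payload 6.9 kg.
Tool frame: the origin (TCP) lies between the finger pads; the fingertips stand 25 mm ahead of it and the grasp point (between the pads) lies 6 mm ahead of it; z points along the fingers, x is the direction in which the jaws open and shut, and the axes are right-handed (so a half turn about z gives the same grasp; the last joint's range is limited). The gripper opens to 85 mm and grips with 20 to 120 N. Pads are 22 mm wide; open, the fingers measure 114 mm over their backs; the gripper's body (76 mm by 85 mm) begins 54 mm behind the grasp point. The pads swing forward as they close: fully open they stand 13 mm farther back than shut.
Start: joints at [1.254, 0.507, -0.238, 1.5, 0.126, 1.149, -0.155], TCP at [0.256, -0.57, 0.224] pointing down, gripper open.
Joint ranges: [-3.08, 3.08], [-0.24, 2.05], [-1.43, 1.35], [0, 2.5], [-1.52, 4.66], [0.17, 1.96], [-2.89, 2.89]. Speed limits (rad/s): [2.39, 2.39, 3.14, 3.14, 3.14, 3.14, 3.14].

INTERFACE

Orientations are given as a rotation vector (axis times angle).
In Python, from station import arm gives the robot as it stands.
- The arm moves only by the tool servo_tool, never from a script. Its argument "motion" is a list of rows, each a list of 3 entries, a list of its own where there are three numbers: the opening, from 0 (shut) to 1 (fully open), then the shift along the tool's x, y, z in m, then the turn, a rotation vector about the tool's x, y, z in rad. A call has 1 to 12 rows; each row is the pose to reach, as a shift and turn from the pose commanded when the call began, along the tool's axes at that moment; what a row does not reach only later rows make up. A row lasts 1/8 s, in which the tool goes at most 62.5 mm and 10.7 degrees, less where a joint would pass 70% of its speed; a pose out of reach is approached as far as the arm can. A call with a gripper value outside its range is refused whole. The fingers move at their own pace and stop on an object; "squeeze" is the grip in N (left out, the last holds). Time passes only in rows, so rows that repeat a pose let the fingers close. It gives the time, the measured TCP pose, the force and the opening at its end, in the units of the state.
- arm.get_obs(): the state, without advancing time (a new reading comes with each control period).
- arm.grab_frame(name): name is "scene" or "top" or "wrist"; returns a dict with "image" (384x512x3 uint8, red, green, blue), "z_map" (384x512 float32, m along the optical axis (not along the pixel's ray), 0 where there is no reading), "mtx" (3x3 intrinsics, pixels), "position" and "orientation" of the camera in the world. Camera axes: x right, y up, looking along -z (the intrinsics and any distortion apply to the point x, -y, -z); pixel columns grow to the right and rows downward; lengths in m; the calibration is good to about 2 mm. The wrist camera is an equidistant fisheye: a pixel r from the principal point sees the ray r / f radians off the axis. A picture is of the moment at which its call begins.
- arm.close_job(): hands the job in, once; it reports no verdict.
The state is a dict: "time": time; "joint_positions": joint angles; "qvel": joint speeds; "joint_efforts": joint torques, N m; "tcp_pos": TCP position; "eef_rot": TCP orientation; "force": force on the tool from outside, world axes, zero at the start; "ft_torque": the same for the moment, N m; "grip_width": finger opening in m.
Only numpy, scipy, OpenCV 4.12 (cv2) and the standard library are available. Lean on these libraries where they do the work, as an engineer would, in place of code of your own. Each camera call takes 0.05 s, during which the arm holds its last target.

## Working session

There is one attempt and no reset: what is moved stays moved. The work goes in short steps, Python scripts to look and compute and a tool call to move; the robot and the scene stay as the last step left them, time stands still between calls to the robot, and variables do not carry over. Pictures are saved under pics/ and viewed, and the job is handed in when it is done.

Besides the shell and the picture viewer there is one more tool, called after "Request:" by a JSON object that holds its "method" and its "body", one argument or row to a line. servo_tool: Moves the arm, as the interface text tells. Its arguments: {"type":"object","properties":{"motion":{"type":"array","items":{"type":"array"}},"squeeze":{"type":"number"}},"required":["motion"]}

```bash
mkdir -p pics; ls; cat > h.py <<'E'
import numpy as np,cv2,pickle
from scipy.spatial.transform import Rotation as R
from station import arm
def grab(n,fn):
    f=arm.grab_frame(n); pickle.dump(f,open(f'pics/{fn}.pkl','wb'))
    cv2.imwrite(f'pics/{fn}.png',f['image'][:,:,::-1]); return f
def rot(o):
    o=np.array(o,float)
    if o.shape==(3,3): return o
    return R.from_rotvec(o).as_matrix() if o.size==3 else R.from_quat(o).as_matrix()
def pt(f,u,v,fish=False,z=None):
    K=np.array(f['mtx']); d=f['z_map'][int(v),int(u)] if z is None else z
    x=(u-K[0,2])/K[0,0]; y=(v-K[1,2])/K[1,1]
    if fish:
        r=np.hypot(x,y); s=np.tan(r)/r if r>1e-9 else 1; x*=s;y*=s
    return rot(f['orientation'])@np.array([x*d,-y*d,-d])+np.array(f['position'])
def ld(fn): return pickle.load(open(f'pics/{fn}.pkl','rb'))
E
python3 - <<'E'
from h import *
for n in ['scene','top','wrist']:
    f=grab(n,n+'0'); print(n,f['mtx'],f['position'],f['orientation'],[k for k in f])
print(arm.get_obs())
E
```

```text
pics
scene [[426.56198436   0.         256.716433  ]
 [  0.         426.56198436 189.17509682]
 [  0.           0.           1.        ]] [1.46192291 0.00280138 0.73644244] [0.7517727  0.77873866 1.44693129] ['image', 'z_map', 'mtx', 'position', 'orientation']
top [[410.32001479   0.         261.56932647]
 [  0.         410.32001479 190.42362523]
 [  0.           0.           1.        ]] [ 3.35363975e-01 -1.50400748e-04  1.11771516e+00] [ 0.15754852 -0.15888212 -1.59032176] ['image', 'z_map', 'mtx', 'position', 'orientation']
wrist [[297.31863964   0.         255.55955136]
 [  0.         297.31863964 187.93994028]
 [  0.           0.           1.        ]] [ 0.32216125 -0.5405316   0.37374777] [-0.25520389  0.16769558 -1.1408705 ] ['image', 'z_map', 'mtx', 'position', 'orientation']
{'time': 0.15, 'joint_positions': array([ 1.25449053,  0.50817736, -0.23754588,  1.50087739,  0.12572474,
        1.14890066, -0.15479733]), 'qvel': array([-0.00121287,  0.00065861, -0.00128686, -0.00201118, -0.00121184,
       -0.00065796,  0.00035282]), 'joint_efforts': array([-2.94766935e-03, -6.21003771e+01, -2.18951806e+00, -2.49835271e+01,
        1.26914578e-02,  9.03342239e-03,  1.31825761e-06]), 'tcp_pos': array([ 0.25566011, -0.56990357,  0.22321822]), 'eef_rot': array([-2.63667828e+00,  1.70676226e+00,  1.84048023e-03]), 'force': array([ 0.48641626,  0.47612371, -0.20314139]), 'ft_torque': array([ 0.02383706, -0.08955978,  0.00273289]), 'grip_width': 0.0851348510108683}
```

View pics/scene0.png

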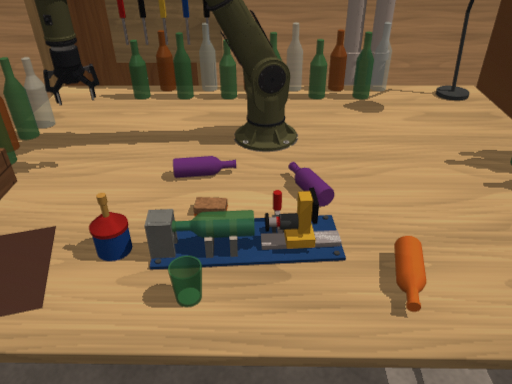

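View pics/top0.png

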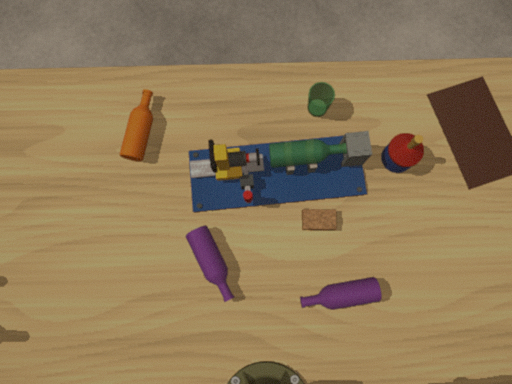

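View pics/wrist0.png

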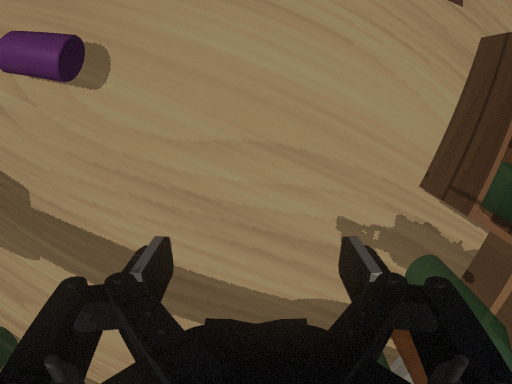

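```bash
python3 - <<'E'
from h import *
for n in ['top','scene']:
    f=ld(n+'0'); im=f['image']; hsv=cv2.cvtColor(im,cv2.COLOR_RGB2HSV)
    for nm,lo,hi in [('blue',(105,150,40),(125,255,255)),('red',(172,150,60),(180,255,255)),('red2',(0,200,60),(4,255,255)),('yel',(18,170,80),(28,255,255)),('green',(60,100,30),(80,255,255))]:
        m=cv2.inRange(hsv,lo,hi)
        nn,l,st,c=cv2.connectedComponentsWithStats(m)
        for i in range(1,nn):
            if st[i,4]>25:
                vs,us=np.where(l==i)
                P=np.array([pt(f,u,v) for u,v in zip(us,vs)])
                print(n,nm,c[i].round(1),st[i,4],P.min(0).round(3),P.max(0).round(3),np.median(P,0).round(3))
                if nm=='blue' and st[i,4]>1500:
                    q=P[(P[:,2]<0.03)][:,:2].astype(np.float32)
                    print('  rect',cv2.minAreaRect(q), np.median(P[P[:,2]<.03][:,2]))
f=ld('top0'); cv2.imwrite('pics/topc.png',cv2.resize(f['image'][120:225,180:380,::-1],None,fx=4,fy=4,interpolation=cv2.INTER_CUBIC))
f=ld('scene0'); cv2.imwrite('pics/scenec.png',cv2.resize(f['image'][180:275,140:350,::-1],None,fx=3.8,fy=3.8,interpolation=cv2.INTER_CUBIC))
E
```

```text
top blue [317.4 178.9] 51 [ 0.572 -0.186  0.009] [ 0.611 -0.141  0.016] [ 0.588 -0.158  0.013]
top blue [308.6 176.7] 27 [ 0.584 -0.15   0.009] [ 0.605 -0.12   0.016] [ 0.597 -0.136  0.012]
top red2 [404.2 151. ] 409 [ 0.335 -0.425  0.083] [ 0.686 -0.     1.118] [ 0.633 -0.371  0.097]
top red2 [247.5 194.9] 32 [0.523 0.023 0.103] [0.539 0.041 0.111] [0.531 0.033 0.106]
top yel [224.9 162.9] 598 [ 0.335 -0.     0.046] [0.669 0.116 1.118] [0.61  0.09  0.085]
top green [298.4 151.5] 208 [ 0.335 -0.119  0.093] [ 0.67  -0.     1.118] [ 0.637 -0.101  0.114]
top green [323.9 150.1] 198 [ 0.335 -0.216  0.089] [ 0.67  -0.     1.118] [ 0.643 -0.16   0.108]
top green [277.2 153.9] 192 [ 0.609 -0.066  0.089] [ 0.666 -0.027  0.122] [ 0.632 -0.045  0.114]
scene blue [185.4   8. ] 80 [-0.505 -0.357  0.331] [1.462 0.003 0.736] [-0.491 -0.347  0.363]
scene blue [324.  223.7] 231 [0.513 0.003 0.008] [1.462 0.189 0.736] [0.55  0.16  0.011]
scene blue [249.7 250. ] 3066 [ 0.523 -0.233  0.003] [1.462 0.197 0.736] [ 0.663 -0.038  0.011]
  rect ((0.6124104261398315, -0.01913660764694214), (0.17664650082588
[... 416 characters left out ...]
41 0.736] [0.542 0.032 0.088]
scene red2 [108.4 225.7] 711 [ 0.614 -0.426  0.076] [1.462 0.003 0.736] [ 0.668 -0.373  0.094]
scene yel [162.2   8.3] 105 [-0.52  -0.461  0.325] [-0.48  -0.437  0.397] [-0.493 -0.447  0.362]
scene yel [301.9 223.8] 1040 [ 0.372  0.003 -0.001] [1.462 0.124 0.736] [0.649 0.092 0.071]
scene green [232.9 227.2] 573 [ 0.653 -0.124  0.069] [ 0.681 -0.027  0.113] [ 0.67  -0.078  0.096]
scene green [191.7 226.4] 354 [ 0.646 -0.221  0.075] [1.462 0.003 0.736] [ 0.665 -0.169  0.094]
scene green [184.9 262.5] 325 [ 0.682 -0.205  0.011] [1.462 0.003 0.736] [ 0.776 -0.174  0.085]
scene green [187.4 288.7] 607 [ 0.814 -0.192  0.011] [1.462 0.003 0.736] [ 0.833 -0.162  0.059]
```

View pics/topc.png

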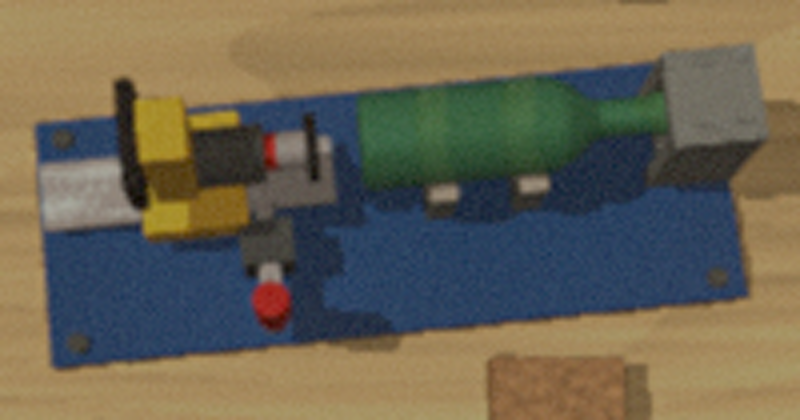

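View pics/scenec.png

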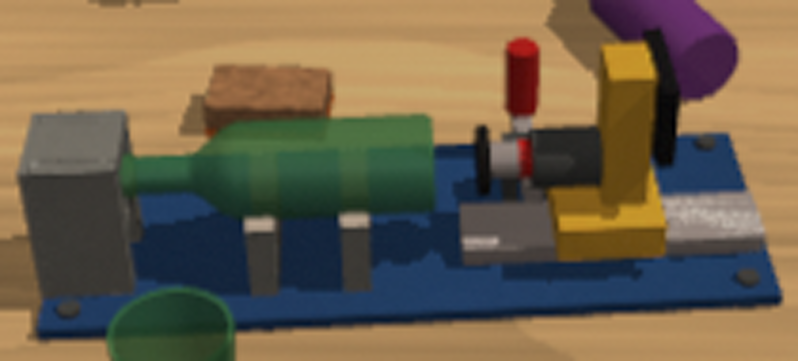

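```bash
cat >> h.py <<'E'
def plane(f,u,v,z):
    a=pt(f,u,v,z=1.0); c=np.array(f['position']); d=a-c
    return c+d*(z-c[2])/d[2]
E
python3 - <<'E'
from h import *
f=ld('top0')
for u,v in [(189,150.75),(193.7,212),(367,194.2)]: print(plane(f,u,v,.012).round(4))
g=ld('scene0')
for u,v in [(331.6,215.5),(345.8,258.9),(149.7,268.9)]: print(plane(g,u,v,.012).round(4))
def tri(a,b):
    A=[];B=[]
    for f,(u,v) in ((f_,p) for f_,p in ((ld('top0'),a),(ld('scene0'),b))):
        c=np.array(f['position']); d=pt(f,u,v,z=1.0)-c; d/=np.linalg.norm(d); M=np.eye(3)-np.outer(d,d); A.append(M);B.append(M@c)
    p=np.linalg.solve(A[0]+A[1],B[0]+B[1]); return p.round(4),[np.linalg.norm(A[i]@p-B[i]).round(4) for i in (0,1)]
s=lambda x,y:(x/3.8+140-.37,y/3.8+180-.37); t=lambda x,y:(x/4+180-.375,y/4+120-.375)
print('knobtop',tri(t(271,296),s(523,45)))
print('bottle base top edge',tri(t(360,97),s(432,118)))
print('housing top near L',tri(t(752,46),s(22,172)))
E
```

```text
[0.6792 0.1967 0.012 ]
[0.5052 0.1822 0.012 ]
[ 0.5424 -0.2929  0.012 ]
[0.5125 0.1863 0.012 ]
[0.6867 0.1991 0.012 ]
[ 0.7269 -0.2738  0.012 ]
knobtop (array([0.5339, 0.0325, 0.1065]), [np.float64(0.0003), np.float64(0.0003)])
bottle base top edge (array([ 0.6543, -0.0266,  0.1331]), [np.float64(0.0001), np.float64(0.0001)])
housing top near L (array([ 0.6876, -0.2787,  0.115 ]), [np.float64(0.0011), np.float64(0.0011)])
```

```bash
python3 - <<'E'
from h import *
for n,(u0,u1,v0,v1) in [('top',(180,380,120,225)),('scene',(140,350,180,275))]:
    f=ld(n+'0'); d=f['z_map'][v0:v1,u0:u1]
    P=np.array([np.r_[pt(f,u,v),u,v] for v in range(v0,v1) for u in range(u0,u1) if f['z_map'][v,u]>0])
    a=-0.081
    c,s=np.cos(.081),np.sin(.081)
    o=np.array([.634,-.024])
    J=np.c_[(P[:,0]-o[0])*c+(P[:,1]-o[1])*s, -(P[:,0]-o[0])*s+(P[:,1]-o[1])*c, P[:,2]]
    def sh(nm,m):
        q=J[m]; 
        if len(q)>5: print(n,nm,len(q),np.percentile(q,[3,50,97],axis=0).round(4).tolist())
    sh('tops z>.15 (push/post)',(J[:,2]>.15)&(J[:,1]>.08)&(J[:,1]<.2))
    sh('housing top',(abs(J[:,2]-.115)<.006)&(J[:,1]<-.19))
    sh('bottle z>.11',(J[:,2]>.11)&(J[:,1]>-.15)&(J[:,1]<.02))
    sh('bottle',(J[:,2]>.08)&(J[:,1]>-.09)&(J[:,1]<.01)&(abs(J[:,0])<.05))
    sh('knob',(J[:,2]>.095)&(J[:,0]<-.06)&(J[:,1]>.02)&(J[:,1]<.09))
    sh('plate',(abs(J[:,2]-.012)<.003)&(abs(J[:,1])<.3)&(J[:,0]>-.15))
    sh('rail/carriage base',(J[:,2]>.03)&(J[:,2]<.06)&(J[:,1]>.04)&(J[:,1]<.3)&(J[:,0]>-.03))
E
```

```text
top tops z>.15 (push/post) 354 [[-0.0276, 0.1059, 0.1535], [0.0026, 0.1298, 0.1605], [0.0334, 0.1458, 0.1638]]
top housing top 592 [[-0.0281, -0.2583, 0.1113], [0.0018, -0.2292, 0.1158], [0.033, -0.2006, 0.1193]]
top bottle z>.11 802 [[-0.0165, -0.134, 0.1104], [0.0016, -0.0704, 0.1154], [0.0221, -0.0076, 0.1198]]
top bottle 837 [[-0.0273, -0.0873, 0.0886], [-0.0043, -0.0458, 0.1127], [0.0295, -0.0048, 0.1194]]
top knob 71 [[-0.1073, 0.0549, 0.1001], [-0.0978, 0.0647, 0.1053], [-0.0874, 0.0753, 0.1095]]
top plate 5106 [[-0.1087, -0.2408, 0.0095], [-0.0584, -0.0229, 0.0125], [0.0581, 0.2083, 0.0148]]
top rail/carriage base 476 [[-0.0289, 0.0468, 0.0303], [-0.0078, 0.1489, 0.033], [0.0395, 0.2116, 0.0596]]
scene tops z>.15 (push/post) 265 [[-0.0227, 0.1048, 0.1515], [0.0116, 0.1287, 0.159], [0.0388, 0.1447, 0.1612]]
scene housing top 458 [[-0.0264, -0.259, 0.1104], [0.0084, -0.2299, 0.114], [0.0357, -0.2013, 0.1161]]
scene bottle z>.11 504 [[-0.0106, -0.1326, 0.1105], [0.0102, -0.0695, 0.1141], [0.0232, -0.0084, 0.1172]]
scene bottle 804 [[-0.0061, -0.0874, 0.0828], [0.0255, -0.0476, 0.1071], [0.0365, -0.0071, 0.1165]]
scene knob 56 [[-0.1059, 0.0534, 0.0954], [-0.0906, 0.0634, 0.1029], [-0.0842, 0.0745, 0.1061]]
scene plate 3532 [[-0.0909, -0.2268, 0.0093], [0.0258, -0.0107, 0.0114], [0.0636, 0.2088, 0.014]]
scene rail/carriage base 695 [[-0.0135, 0.0543, 0.0302], [0.03, 0.1048, 0.0476], [0.0462, 0.2023, 0.0589]]
```

```bash
cat >> h.py <<'E'
O=np.array([.637,-.024,0]); YAW=.081
RJ=R.from_euler('z',YAW).as_matrix()
def j2w(p): return O+RJ@np.array(p,float)
def w2j(p): return RJ.T@(np.array(p)-O)
def st():
    o=arm.get_obs(); print('t',o['time'],'tcp jig',w2j(o['tcp_pos']).round(4),'rot',o['eef_rot'].round(3),'Fjig',(RJ.T@o['force']).round(2),'w',o['grip_width']); return o
def goal(pj,xdir=None,base=None):
    """shift/turn in tool axes to reach tcp jig pos pj, tool down, tool x along jig vector xdir"""
    o=arm.get_obs(); T=rot(o['eef_rot']); sh=T.T@(j2w(pj)-o['tcp_pos'])
    if xdir is None: return sh.round(4)
    x=RJ@np.array(xdir,float); z=np.array([0,0,-1.]); G=np.c_[x,np.cross(z,x),z]
    return sh.round(4), R.from_matrix(T.T@G).as_rotvec().round(4)
E
python3 - <<'E'
from h import *
o=st(); print(rot(o['eef_rot']).round(3))
print(goal([-.068,.0645,.18],[0,1,0]),goal([-.068,.0645,.18],[0,-1,0]),goal([-.068,.0645,.18],[1,0,0]),goal([-.068,.0645,.18],[-1,0,0]))
E
```

```text
t 0.15 tcp jig [-0.4243 -0.5133  0.2232] rot [-2.637e+00  1.707e+00  2.000e-03] Fjig [ 0.52  0.44 -0.2 ] w 0.0851348510108683
[[ 0.409 -0.912 -0.001]
 [-0.912 -0.409  0.001]
 [-0.001  0.    -1.   ]]
(array([-0.4254, -0.5289,  0.0438]), array([-1.9000e-03,  4.0000e-04, -2.8008e+00])) (array([-0.4254, -0.5289,  0.0438]), array([3.000e-04, 1.400e-03, 3.408e-01])) (array([-0.4254, -0.5289,  0.0438]), array([-8.00e-04,  1.20e-03, -1.23e+00])) (array([-0.4254, -0.5289,  0.0438]), array([1.3000e-03, 9.0000e-04, 1.9116e+00]))
```

Request:
{"method": "servo_tool", "body": {
  "motion": [
    [0,[-0.04,-0.05,0],[0,0,0.05]],
    [0,[-0.08,-0.1,0],[0,0,0.1]],
    [0,[-0.12,-0.15,0],[0,0,0.14]],
    [0,[-0.16,-0.2,0],[0,0,0.18]],
    [0,[-0.2,-0.25,0],[0,0,0.22]],
    [0,[-0.24,-0.3,0],[0,0,0.26]],
    [0,[-0.28,-0.35,0],[0,0,0.3]],
    [0,[-0.32,-0.4,0],[0,0,0.341]],
    [0,[-0.36,-0.45,0],[0,0,0.341]],
    [0,[-0.4,-0.495,0],[0,0,0.341]],
    [0,[-0.425,-0.529,0],[0,0,0.341]],
    [0,[-0.425,-0.529,0],[0,0,0.341]]
  ]
}}

```text
time: 1.65
tcp_pos: [0.5654, 0.0397, 0.2234]
eef_rot: [-2.316, 2.12, 0.003]
force: [-0.6, 0.1, -0.3]
grip_width: -0.0001
```

```bash
python3 - <<'E'
from h import *
st(); print(goal([-.068,.0645,.093],[0,-1,0]))
f=grab('wrist','w1'); g=grab('scene','s1'); print(f['position'],f['orientation'])
cv2.imwrite('pics/s1c.png',cv2.resize(g['image'][100:290,140:390,::-1],None,fx=3,fy=3))
E
```

```text
t 1.65 tcp jig [-0.0662  0.0693  0.2234] rot [-2.316  2.12   0.003] Fjig [-0.6   0.19 -0.3 ] w -0.0001295016997323442
(array([0.0052, 0.0019, 0.1304]), array([-0.0003,  0.003 ,  0.0074]))
[0.63789827 0.04550044 0.37409292] [-0.23112545  0.21658932 -1.47133658]
```

View pics/w1.png

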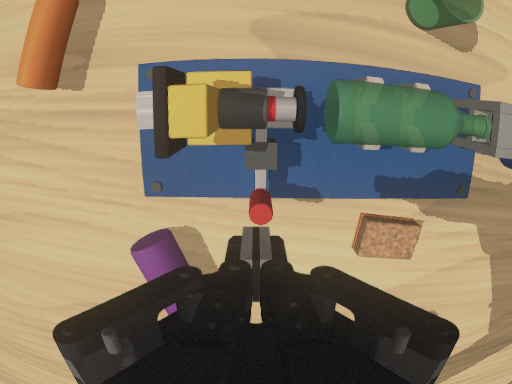

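View pics/s1c.png

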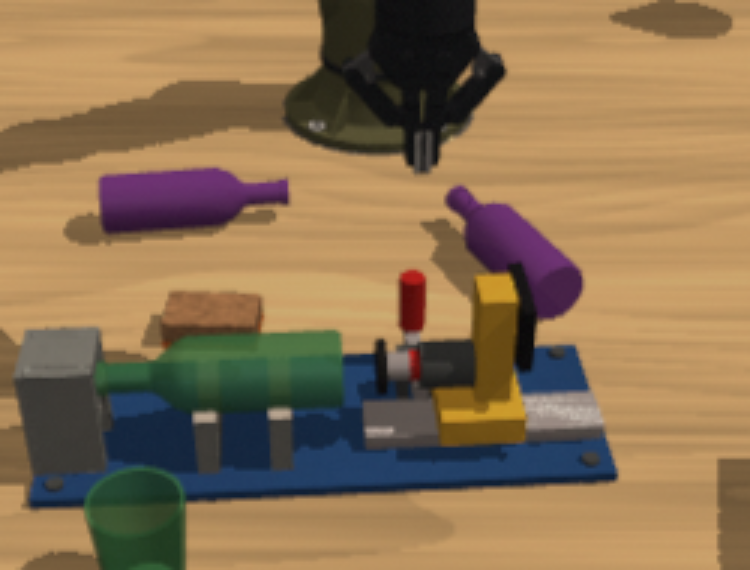

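```bash
python3 - <<'E'
from h import *
f=ld('w1'); hsv=cv2.cvtColor(f['image'],cv2.COLOR_RGB2HSV)
m=cv2.inRange(hsv,(0,170,60),(5,255,255))|cv2.inRange(hsv,(174,170,60),(180,255,255))
n,l,s,c=cv2.connectedComponentsWithStats(m)
for i in range(1,n):
    if s[i,4]>20:
        vs,us=np.where(l==i); P=np.array([w2j(pt(f,u,v,True)) for u,v in zip(us,vs)])
        print(c[i],s[i],np.percentile(P,[3,50,97],axis=0).round(4).tolist())
        t=P[P[:,2]>.1]; 
        if len(t): print('top',t.mean(0),t.min(0),t.max(0))
for u,v in [(340,110),(360,110),(162,110),(210,110)]: print(w2j(pt(f,u,v,True)))
E
```

```text
[271.1641791  108.63432836] [268  97   7  24 134] [[-0.0093, 0.053, 0.0929], [0.0003, 0.0558, 0.0964], [0.0106, 0.0586, 0.0988]]
[261.12019231 215.06730769] [250 204  23  21 208] [[-0.1092, 0.0552, 0.1041], [-0.1007, 0.0641, 0.1055], [-0.0919, 0.0728, 0.1068]]
top [-0.10021351  0.06403089  0.10676587] [-0.11060943  0.05335945  0.10335834] [0.00651871 0.07478202 0.37409292]
[ 0.00203356 -0.00428572  0.11610319]
[ 0.00322242 -0.02238024  0.11833523]
[0.00228381 0.13835514 0.16128682]
[0.00075256 0.10435843 0.14861135]
```

Request:
{"method": "servo_tool", "body": {
  "motion": [
    [0,[0.005,0,0.05],[0,0,0.0]],
    [0,[0.005,0,0.09],[0,0,0]],
    [0,[0.005,0,0.12],[0,0,0]],
    [0,[0.005,0,0.128],[0,0,0]],
    [0,[0.005,0,0.128],[0,0,0]]
  ]
}}

```text
time: 2.38
tcp_pos: [0.5649, 0.0281, 0.0962]
eef_rot: [2.308, -2.131, 0.0]
force: [0.3, 0.6, 0.7]
grip_width: -0.0004
```

```bash
python3 - <<'E'
from h import *
st();print(goal([-.117,.0645,.093],[0,-1,0]))
f=grab('wrist','w2')
E
```

```text
t 2.375 tcp jig [-0.0677  0.0577  0.0962] rot [ 2.308 -2.131  0.   ] Fjig [0.37 0.61 0.73] w -0.00037372482284947094
(array([-0.0067,  0.0493,  0.0032]), array([ 0.0002, -0.0004, -0.0016]))
```

View pics/w2.png

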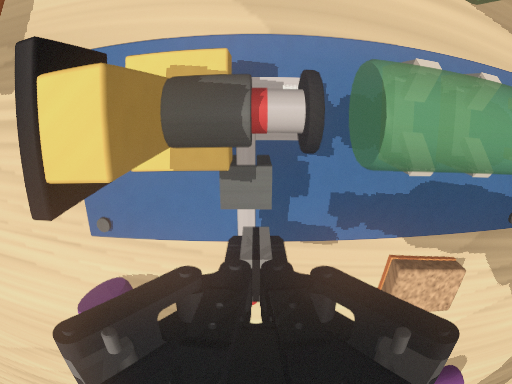

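Request:
{"method": "servo_tool", "body": {
  "motion": [
    [0,[-0.006,0,0.002],[0,0,0]],
    [0,[-0.006,0.01,0.002],[0,0,0]],
    [0,[-0.006,0.018,0.002],[0,0,0]],
    [0,[-0.006,0.026,0.002],[0,0,0]],
    [0,[-0.006,0.034,0.002],[0,0,0]],
    [0,[-0.006,0.04,0.002],[0,0,0]],
    [0,[-0.006,0.044,0.002],[0,0,0]],
    [0,[-0.006,0.044,0.002],[0,0,0]]
  ]
}}

```text
time: 3.42
tcp_pos: [0.5201, 0.0312, 0.0938]
eef_rot: [2.309, -2.13, -0.0]
force: [3.8, 0.6, 0.6]
grip_width: -0.0002
```

```bash
python3 - <<'E'
from h import *
st()
f=grab('wrist','w3');g=grab('scene','s3')
cv2.imwrite('pics/s3c.png',cv2.resize(g['image'][100:290,140:390,::-1],None,fx=3,fy=3))
E
```

```text
t 3.425 tcp jig [-0.112   0.0645  0.0938] rot [ 2.309 -2.13  -0.   ] Fjig [3.86 0.27 0.56] w -0.00016822352023917542
```

View pics/s3c.png

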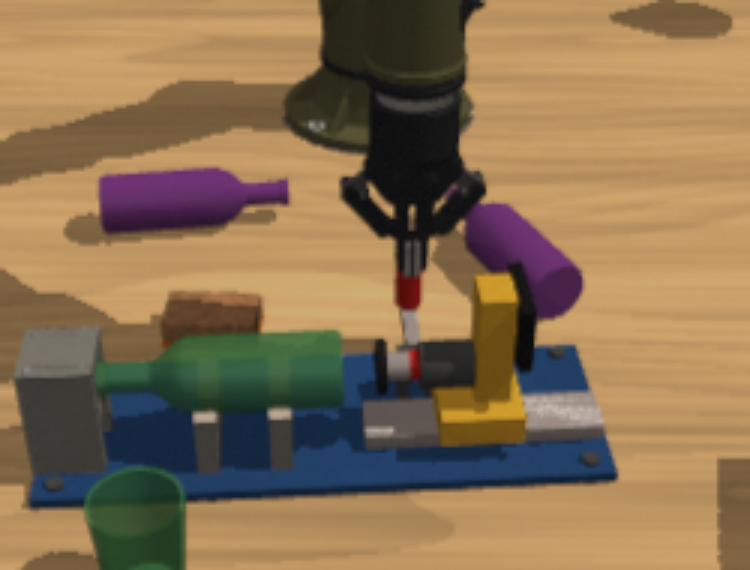

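Request:
{"method": "servo_tool", "body": {
  "motion": [
    [0,[0,0.003,0],[0,0,0]],
    [0,[0,0.006,0],[0,0,0]],
    [0,[0,0.006,0],[0,0,0]]
  ]
}}

```text
time: 3.9
tcp_pos: [0.5149, 0.0309, 0.0939]
eef_rot: [-2.309, 2.13, -0.001]
force: [5.4, 0.8, -0.9]
grip_width: -0.0002
```

```bash
python3 - <<'E'
from h import *
st()
E
```

```text
t 3.9 tcp jig [-0.1173  0.0646  0.0939] rot [-2.309e+00  2.130e+00 -1.000e-03] Fjig [ 5.48  0.38 -0.91] w -0.00019688094033501284
```

Request:
{"method": "servo_tool", "body": {
  "motion": [
    [0,[0,0.002,0],[0,0,0]],
    [0,[0,0.002,0],[0,0,0]]
  ]
}}

```text
time: 4.15
tcp_pos: [0.5145, 0.0309, 0.0942]
eef_rot: [-2.307, 2.128, -0.004]
force: [9.8, 1.2, -2.1]
grip_width: 0.0001
```

```bash
python3 - <<'E'
from h import *
st()
E
```

```text
t 4.15 tcp jig [-0.1177  0.0646  0.0942] rot [-2.307  2.128 -0.004] Fjig [ 9.85  0.38 -2.13] w 7.509863379056074e-05
```

Request:
{"method": "servo_tool", "body": {
  "motion": [
    [0,[0,0.003,0],[0,0,0]],
    [0,[0,0.003,0],[0,0,0]]
  ]
}}

```text
time: 4.4
tcp_pos: [0.5134, 0.0309, 0.0951]
eef_rot: [-2.305, 2.126, -0.008]
force: [11.9, 0.7, 3.3]
grip_width: -0.0001
```

```bash
python3 - <<'E'
from h import *
o=st(); T=rot(o['eef_rot'])
for p in ([-.098,.0645,.0942],[-.098,.0645,.23],[-.06,.20,.23],[0,.19,.23],[0,.19,.14]): print(p,goal(p,[0,-1,0]))
E
```

```text
t 4.4 tcp jig [-0.1188  0.0647  0.0951] rot [-2.305  2.126 -0.008] Fjig [11.87 -0.25  3.29] w -7.65672906765246e-05
[-0.098, 0.0645, 0.0942] (array([ 0.0002, -0.0208,  0.0011]), array([-0.0078,  0.0005, -0.0005]))
[-0.098, 0.0645, 0.23] (array([ 0.0002, -0.0218, -0.1347]), array([-0.0078,  0.0005, -0.0005]))
[-0.06, 0.2, 0.23] (array([-0.1353, -0.0598, -0.1343]), array([-0.0078,  0.0005, -0.0005]))
[0, 0.19, 0.23] (array([-0.1254, -0.1198, -0.1339]), array([-0.0078,  0.0005, -0.0005]))
[0, 0.19, 0.14] (array([-0.1253, -0.1191, -0.0439]), array([-0.0078,  0.0005, -0.0005]))
```

Request:
{"method": "servo_tool", "body": {
  "motion": [
    [0,[0,-0.015,0],[0,0,0]],
    [0,[0,-0.022,-0.02],[0,0,0]],
    [0,[0,-0.022,-0.08],[0,0,0]],
    [0,[0,-0.022,-0.132],[0,0,0]],
    [0,[-0.05,-0.04,-0.134],[0,0,0]],
    [0,[-0.1,-0.06,-0.134],[0,0,0]],
    [0,[-0.13,-0.09,-0.134],[0,0,0]],
    [0,[-0.13,-0.12,-0.134],[0,0,0]],
    [0,[-0.13,-0.12,-0.134],[0,0,0]],
    [0,[-0.13,-0.12,-0.09],[0,0,0]],
    [0,[-0.13,-0.12,-0.046],[0,0,0]],
    [0,[-0.13,-0.12,-0.046],[0,0,0]]
  ]
}}

```text
time: 5.9
tcp_pos: [0.6148, 0.1679, 0.1364]
eef_rot: [2.303, -2.124, -0.007]
force: [0.4, 0.3, 1.1]
grip_width: 0.0001
```

```bash
python3 - <<'E'
from h import *
st(); print(goal([0,.165,.14],[0,-1,0]))
f=grab('wrist','w4');g=grab('scene','s4')
cv2.imwrite('pics/s4c.png',cv2.resize(g['image'][100:290,140:390,::-1],None,fx=3,fy=3))
E
```

```text
t 5.9 tcp jig [-0.0066  0.193   0.1364] rot [ 2.303 -2.124 -0.007] Fjig [0.45 0.28 1.09] w 9.585296338371668e-05
(array([ 0.028 , -0.0066, -0.0036]), array([ 0.0096, -0.0027, -0.0005]))
```

View pics/s4c.png

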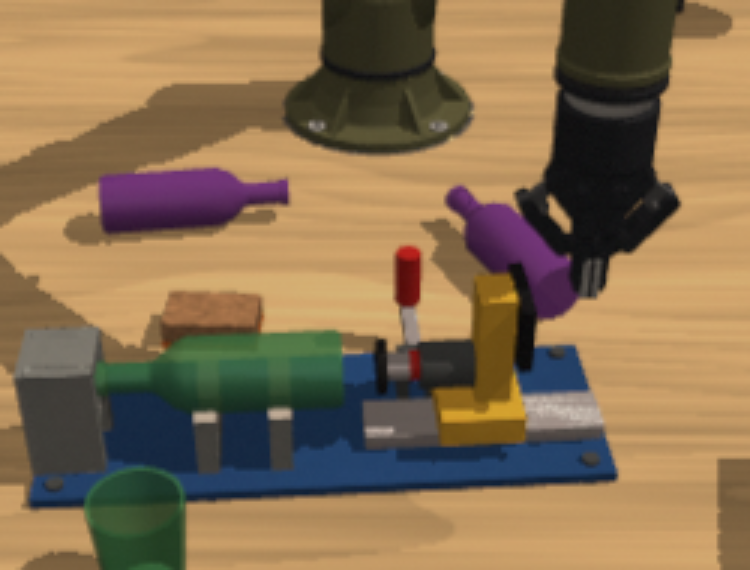

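View pics/w4.png

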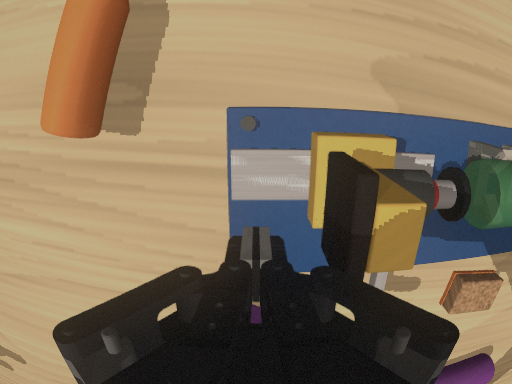

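```bash
python3 - <<'E'
from h import *
o=st(); print(o['joint_positions'].round(2)); print(goal([0,.19,.14],[-1,0,0]))
f=ld('s4'); P=np.array([w2j(pt(f,u,v)) for v in range(182,202) for u in range(271,282)])
P=P[(P[:,2]>.07)&(P[:,2]<.12)&(P[:,0]<-.08)]; print(len(P),P.mean(0),P.max(0))
E
```

```text
t 6.0 tcp jig [-0.0031  0.1944  0.1407] rot [ 2.308e+00 -2.130e+00 -1.000e-03] Fjig [0.98 0.87 0.67] w 4.996743851283159e-05
[-0.1   0.61 -0.34  1.57  0.23  1.   -2.  ]
(array([ 0.0044, -0.0031,  0.0007]), array([ 6.0000e-04, -1.1000e-03,  1.5703e+00]))
119 [-0.13208155  0.06337335  0.09094933] [-0.12446115  0.07410765  0.10712957]
```

Request:
{"method": "servo_tool", "body": {
  "motion": [
    [0,[0,-0.003,0],[0,0,-0.17]],
    [0,[0,-0.003,0],[0,0,-0.34]],
    [0,[0,-0.003,0],[0,0,-0.51]],
    [0,[0,-0.003,0],[0,0,-0.68]],
    [0,[0,-0.003,0],[0,0,-0.85]],
    [0,[0,-0.003,0],[0,0,-1.02]],
    [0,[0,-0.003,0],[0,0,-1.19]],
    [0,[0,-0.003,0],[0,0,-1.36]],
    [0,[0,-0.003,0],[0,0,-1.5]],
    [0,[0,-0.003,0],[0,0,-1.57]],
    [0,[0,-0.003,0],[0,0,-1.57]]
  ]
}}

```text
time: 7.38
tcp_pos: [0.6225, 0.1699, 0.142]
eef_rot: [3.139, 0.123, 0.004]
force: [0.3, -0.0, 0.1]
grip_width: -0.0
```

```bash
python3 - <<'E'
from h import *
o=st(); print(o['joint_positions'].round(2)); print(goal([0,.165,.142],[1,0,0]))
g=grab('scene','s5')
cv2.imwrite('pics/s5c.png',cv2.resize(g['image'][100:290,140:390,::-1],None,fx=3,fy=3))
E
```

```text
t 7.375 tcp jig [0.0013 0.1945 0.142 ] rot [3.139 0.123 0.004] Fjig [ 0.27 -0.03  0.08] w -2.3976063868620488e-05
[ 0.13  0.7  -0.77  1.55  0.52  1.11 -0.69]
(array([-0.0012,  0.0295,  0.    ]), array([ 0.0002, -0.0026, -0.0026]))
```

View pics/s5c.png

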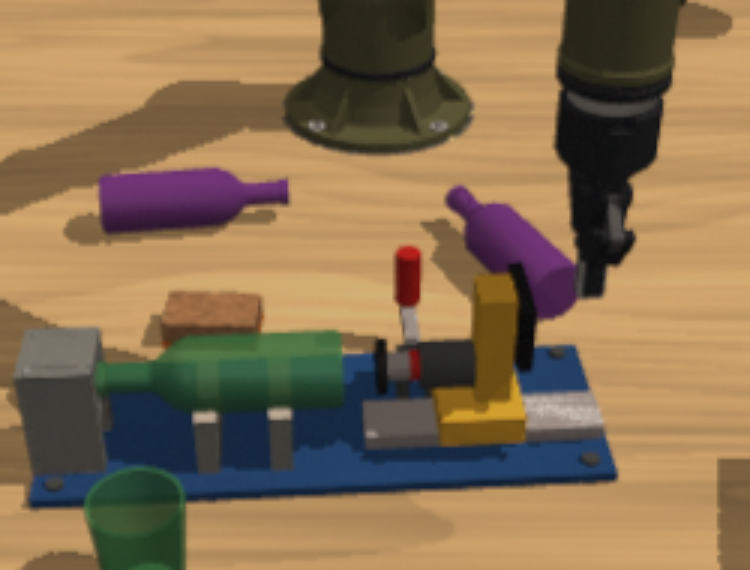

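Request:
{"method": "servo_tool", "body": {
  "motion": [
    [0,[-0.001,0.012,0],[0,0,0]],
    [0,[-0.001,0.024,0],[0,0,0]],
    [0,[-0.001,0.032,0],[0,0,0]],
    [0,[-0.001,0.036,0],[0,0,0]],
    [0,[-0.001,0.04,0],[0,0,0]],
    [0,[-0.001,0.044,0],[0,0,0]],
    [0,[-0.001,0.048,0],[0,0,0]],
    [0,[-0.001,0.052,0],[0,0,0]],
    [0,[-0.001,0.056,0],[0,0,0]],
    [0,[-0.001,0.06,0],[0,0,0]],
    [0,[-0.001,0.064,0],[0,0,0]]
  ]
}}

```text
time: 8.8
tcp_pos: [0.6253, 0.1129, 0.14]
eef_rot: [-3.13, -0.134, -0.001]
force: [0.8, 12.6, -6.3]
grip_width: 0.0005
```

```bash
cat > sc.py <<'E'
from h import *
import sys
o=st(); g=grab('scene',sys.argv[1])
cv2.imwrite(f'pics/{sys.argv[1]}c.png',cv2.resize(g['image'][175:255,160:330,::-1],None,fx=4.6,fy=4.6,interpolation=cv2.INTER_CUBIC))
E
python3 sc.py s6
```

```text
t 8.8 tcp jig [-0.0006  0.1374  0.14  ] rot [-3.13e+00 -1.34e-01 -1.00e-03] Fjig [ 1.78 12.53 -6.29] w 0.0004984120744320084
```

View pics/s6c.png

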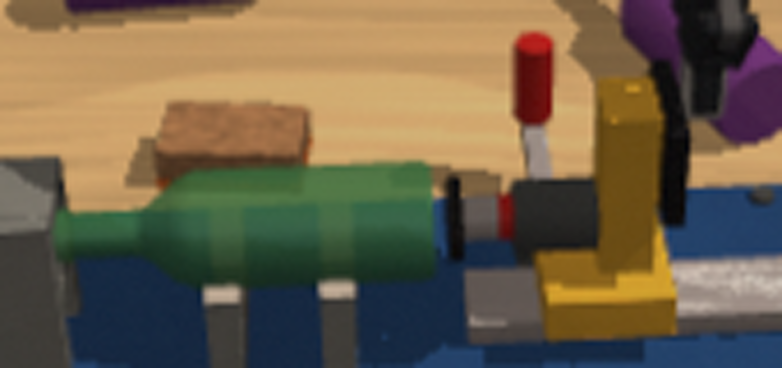

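Request:
{"method": "servo_tool", "body": {
  "motion": [
    [0,[0,0.003,0],[0,0,0]],
    [0,[0,0.006,0],[0,0,0]],
    [0,[0,0.009,0],[0,0,0]],
    [0,[0,0.012,0],[0,0,0]],
    [0,[0,0.014,0],[0,0,0]],
    [0,[0,0.016,0],[0,0,0]],
    [0,[0,0.018,0],[0,0,0]]
  ]
}}

```text
time: 9.72
tcp_pos: [0.6265, 0.0963, 0.14]
eef_rot: [-3.128, -0.135, -0.001]
force: [0.7, 16.2, -6.8]
grip_width: 0.0002
```

```bash
python3 sc.py s7
```

```text
t 9.725 tcp jig [-0.0007  0.1208  0.14  ] rot [-3.128e+00 -1.350e-01 -1.000e-03] Fjig [ 2.02 16.1  -6.84] w 0.00024405050898301022
```

View pics/s7c.png

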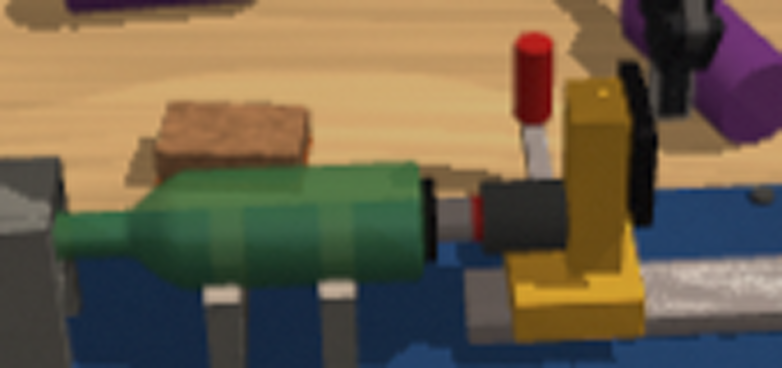

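Request:
{"method": "servo_tool", "body": {
  "motion": [
    [0,[0,0.002,0],[0,0,0]],
    [0,[0,0.004,0],[0,0,0]],
    [0,[0,0.006,0],[0,0,0]]
  ]
}}

```text
time: 10.15
tcp_pos: [0.627, 0.0905, 0.1401]
eef_rot: [-3.128, -0.135, -0.001]
force: [0.6, 15.8, -5.8]
grip_width: 0.0
```

```bash
python3 sc.py s8
```

```text
t 10.15 tcp jig [-0.0007  0.1149  0.1401] rot [-3.128e+00 -1.350e-01 -1.000e-03] Fjig [ 1.91 15.71 -5.84] w 1.561635731998483e-07
```

Request:
{"method": "servo_tool", "body": {
  "motion": [
    [0,[0,0.002,0],[0,0,0]],
    [0,[0,0.004,0],[0,0,0]]
  ]
}}

```text
time: 10.45
tcp_pos: [0.6273, 0.0865, 0.1401]
eef_rot: [-3.128, -0.135, -0.001]
force: [0.8, 16.6, -6.1]
grip_width: 0.0001
```

```bash
python3 sc.py s9
```

```text
t 10.45 tcp jig [-0.0007  0.111   0.1401] rot [-3.128e+00 -1.350e-01 -1.000e-03] Fjig [ 2.15 16.48 -6.08] w 6.411994079240946e-05
```

View pics/s9c.png

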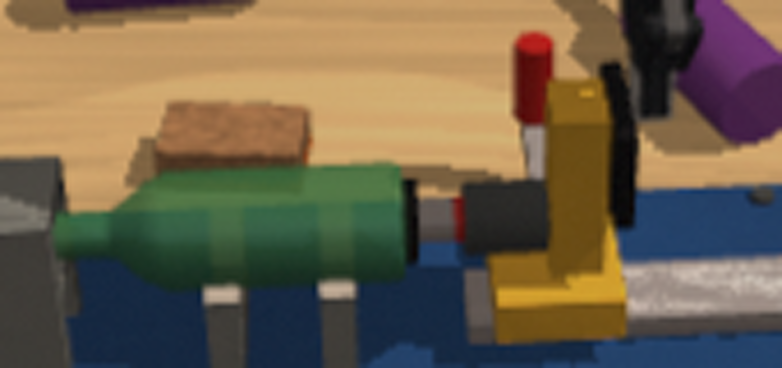

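Request:
{"method": "servo_tool", "body": {
  "motion": [
    [0,[0,0.0015,0],[0,0,0]],
    [0,[0,0.003,0],[0,0,0]]
  ]
}}

```text
time: 10.75
tcp_pos: [0.6276, 0.0836, 0.14]
eef_rot: [-3.128, -0.135, -0.001]
force: [-0.5, 15.9, -6.3]
grip_width: -0.0001
```

Request:
{"method": "servo_tool", "body": {
  "motion": [
    [0,[0,0.0015,0],[0,0,0]],
    [0,[0,0.003,0],[0,0,0]]
  ]
}}

```text
time: 11.0
tcp_pos: [0.6278, 0.0806, 0.14]
eef_rot: [-3.128, -0.135, -0.001]
force: [-0.3, 15.7, -6.0]
grip_width: -0.0003
```

```bash
python3 sc.py s10
```

```text
t 11.0 tcp jig [-0.0007  0.105   0.14  ] rot [-3.128e+00 -1.350e-01 -1.000e-03] Fjig [ 0.98 15.63 -6.02] w -0.00030339121070357896
```

View pics/s10c.png

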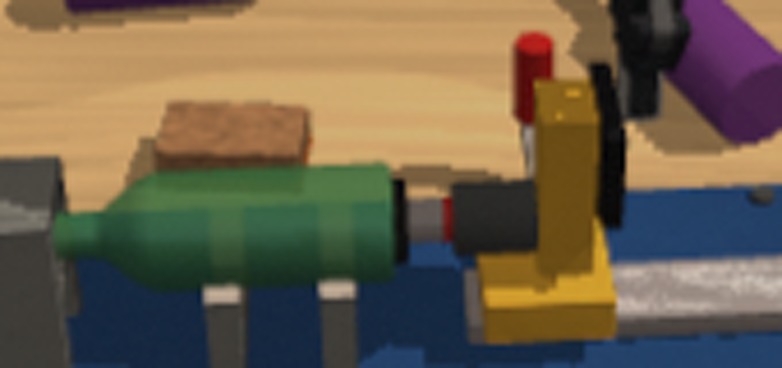

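Still sliding at steady ~16 N, so the stop isn't reached. I'll go on in 3 mm steps.

Request:
{"method": "servo_tool", "body": {
  "motion": [
    [0,[0,0.0015,0],[0,0,0]],
    [0,[0,0.003,0],[0,0,0]]
  ]
}}

```text
time: 11.3
tcp_pos: [0.6281, 0.0777, 0.14]
eef_rot: [-3.128, -0.136, -0.001]
force: [0.5, 16.6, -6.5]
grip_width: 0.0002
```

Request:
{"method": "servo_tool", "body": {
  "motion": [
    [0,[0,0.0015,0],[0,0,0]],
    [0,[0,0.003,0],[0,0,0]]
  ]
}}

```text
time: 11.55
tcp_pos: [0.6283, 0.0747, 0.14]
eef_rot: [-3.128, -0.136, -0.001]
force: [0.4, 17.0, -5.6]
grip_width: 0.0002
```

```bash
python3 sc.py s11
```

```text
t 11.55 tcp jig [-0.0007  0.0991  0.14  ] rot [-3.128e+00 -1.360e-01 -1.000e-03] Fjig [ 1.81 16.91 -5.6 ] w 0.000176086288283227
```

View pics/s11c.png

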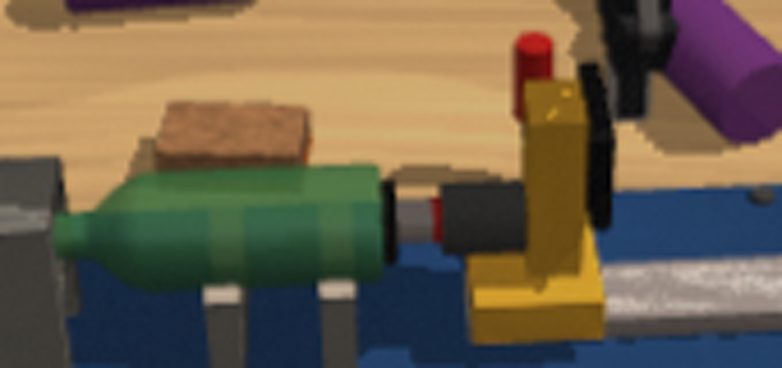

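Request:
{"method": "servo_tool", "body": {
  "motion": [
    [0,[0,0.0015,0],[0,0,0]],
    [0,[0,0.003,0],[0,0,0]]
  ]
}}

```text
time: 11.85
tcp_pos: [0.6285, 0.0718, 0.14]
eef_rot: [-3.128, -0.136, -0.001]
force: [0.1, 16.6, -5.0]
grip_width: 0.0002
```

```bash
python3 sc.py s12
```

```text
t 11.85 tcp jig [-0.0007  0.0962  0.14  ] rot [-3.128e+00 -1.360e-01 -1.000e-03] Fjig [ 1.44 16.5  -5.04] w 0.00017091062921445468
```

View pics/s12c.png

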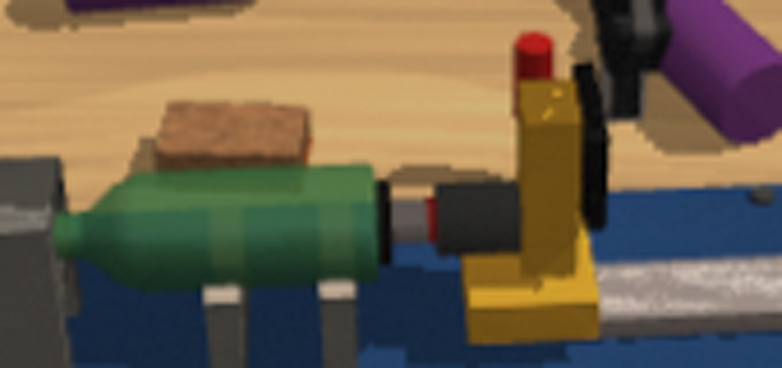

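Request:
{"method": "servo_tool", "body": {
  "motion": [
    [0,[0,0.0015,0],[0,0,0]],
    [0,[0,0.003,0],[0,0,0]]
  ]
}}

```text
time: 12.15
tcp_pos: [0.6287, 0.0696, 0.1401]
eef_rot: [-3.127, -0.137, -0.001]
force: [0.8, 18.6, -6.8]
grip_width: -0.0001
```

Request:
{"method": "servo_tool", "body": {
  "motion": [
    [0,[0,0.0015,0],[0,0,0]],
    [0,[0,0.003,0],[0,0,0]]
  ]
}}

```text
time: 12.4
tcp_pos: [0.6288, 0.0676, 0.1401]
eef_rot: [-3.125, -0.138, -0.001]
force: [-0.3, 20.9, -6.6]
grip_width: 0.0001
```

```bash
python3 sc.py s13
```

```text
t 12.4 tcp jig [-0.0007  0.092   0.1401] rot [-3.125e+00 -1.380e-01 -1.000e-03] Fjig [ 1.37 20.88 -6.59] w 0.00010992078187062699
```

View pics/s13c.png

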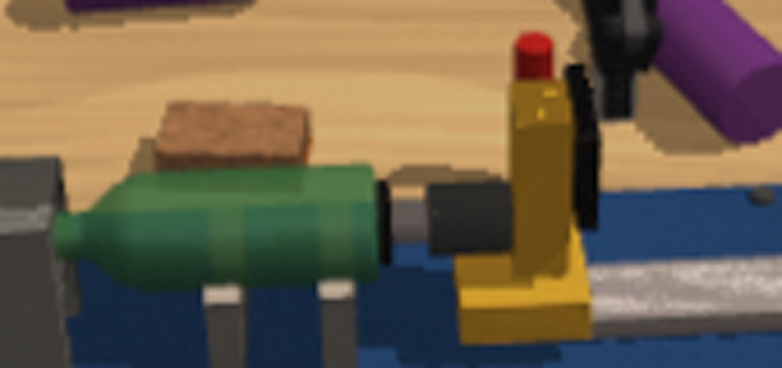

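```bash
python3 - <<'E'
from h import *
for n in ['s4','s12','s13']:
    f=ld(n)
    im=f['image'].astype(int)
    for v in (221,223,225): print(n,v,[tuple(im[v,u]) for u in range(248,262)] if n!='s4' else [tuple(im[v,u]) for u in range(270,284)])
ims=[cv2.resize(ld(n)['image'][205:240,235:275,::-1],None,fx=9,fy=9,interpolation=cv2.INTER_NEAREST) for n in ['s12','s13']]
cv2.imwrite('pics/z.png',np.hstack(ims))
E
```

```text
s4 221 [(np.int64(115), np.int64(104), np.int64(99)), (np.int64(114), np.int64(104), np.int64(99)), (np.int64(113), np.int64(103), np.int64(98)), (np.int64(113), np.int64(103), np.int64(98)), (np.int64(113), np.int64(103), np.int64(98)), (np.int64(113), np.int64(103), np.int64(98)), (np.int64(118), np.int64(74), np.int64(69)), (np.int64(113), np.int64(35), np.int64(32)), (np.int64(111), np.int64(23), np.int64(20)), (np.int64(100), np.int64(23), np.int64(20)), (np.int64(63), np.int64(43), np.int64(41)), (np.int64(56), np.int64(55), np.int64(52)), (np.int64(59), np.int64(58), np.int64(54)), (np.int64(58), np.int64(57), np.int64(53))]
s4 223 [(np.int64(117), np.int64(106), np.int64(100)), (np.int64(114), np.int64(103), np.int64(97)), (np.int64(113), np.int64(102), np.int64(97)), (np.int64(112), np.int64(101), np.int64(97)), (np.int64(112), np.int64(102), np.int64(96)), (np.int64(111), np.int64(100), np.int64(96)), (np.int64(109), np.int64(74), np.int64(69)), (np.int64(100), np.int64(34), np.int64(31)), (np.int64(97), np.int64(17), np.int64(15)), (np.int64(96), np.int64(16), np.int64(14)
[... 3854 characters left out ...]
), np.int64(37), np.int64(35)), (np.int64(39), np.int64(39), np.int64(36))]
s13 225 [(np.int64(77), np.int64(69), np.int64(66)), (np.int64(79), np.int64(72), np.int64(68)), (np.int64(77), np.int64(70), np.int64(66)), (np.int64(77), np.int64(70), np.int64(66)), (np.int64(78), np.int64(71), np.int64(67)), (np.int64(48), np.int64(45), np.int64(42)), (np.int64(35), np.int64(35), np.int64(33)), (np.int64(35), np.int64(35), np.int64(33)), (np.int64(33), np.int64(34), np.int64(32)), (np.int64(35), np.int64(35), np.int64(34)), (np.int64(35), np.int64(34), np.int64(32)), (np.int64(34), np.int64(34), np.int64(33)), (np.int64(36), np.int64(36), np.int64(34)), (np.int64(34), np.int64(34), np.int64(33))]
```

View pics/z.png

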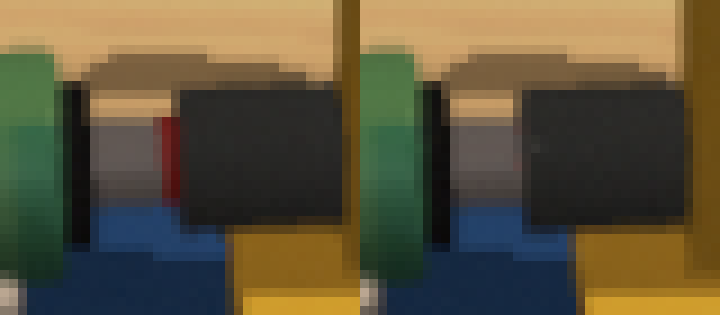

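Request:
{"method": "servo_tool", "body": {
  "motion": [
    [0,[0,-0.005,0],[0,0,0]],
    [0,[0,-0.02,0],[0,0,0]],
    [0,[0,-0.045,0],[0,0,0]],
    [0,[0,-0.07,-0.02],[0,0,0]],
    [0,[0,-0.08,-0.06],[0,0,0]],
    [0,[0,-0.08,-0.12],[0,0,0]],
    [0,[0,-0.08,-0.12],[0,0,0]]
  ]
}}

```text
time: 13.32
tcp_pos: [0.6249, 0.1394, 0.2651]
eef_rot: [-3.137, -0.126, -0.013]
force: [-0.5, 1.2, 0.1]
grip_width: 0.0001
```

```bash
python3 sc.py s14; python3 - <<'E'
from h import *
f=ld('s14'); 
cv2.imwrite('pics/z2.png',np.hstack([cv2.resize(ld(n)['image'][205:240,235:275,::-1],None,fx=9,fy=9,interpolation=cv2.INTER_NEAREST) for n in ('s13','s14')]))
cv2.imwrite('pics/s14f.png',f['image'][:,:,::-1])
E
```

```text
t 13.325 tcp jig [0.0012 0.1638 0.2651] rot [-3.137 -0.126 -0.013] Fjig [-0.41  1.23  0.13] w 6.667551901583229e-05
```

View pics/z2.png

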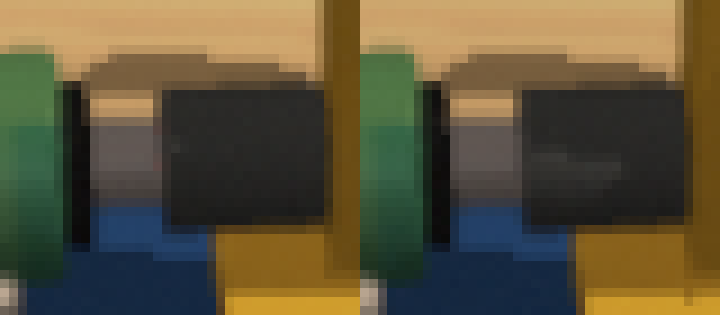

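View pics/s14f.png

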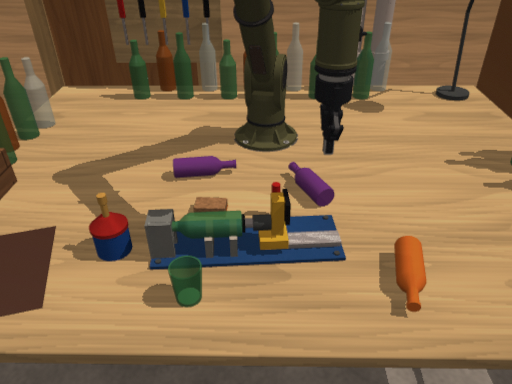

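```bash
python3 -c "
from h import *
st(); print(arm.close_job())"
```

```text
t 13.375 tcp jig [2.000e-04 1.627e-01 2.622e-01] rot [-3.139 -0.126 -0.007] Fjig [-0.53  0.   -0.17] w -5.6963158786010256e-05
the job is handed in; nothing more can be done
None
```

The bottle is clamped and the job is handed in at about 13.4 s. I don't have a verdict, as handing in reports none.

- **Lock bolt:** I hooked the knob with the closed gripper and drew it out until it met the end stop. The force rose from 4 N to about 12 N with almost no further travel. The knob measured about jig x -138 to -140 mm, so the bolt was 43–45 mm out.
- **Carriage:** I pushed it in small steps. It took about 12.5 N free and about 16 N while the bottle slid. It then rose to 20.9 N over about 4 mm with the bottle standing still, so the mouth is home on the stop. That puts the nose about 8 mm in.
- **Last picture, arm clear:** The red band is just gone, and the carriage and nose had not moved since I let go. The bottle is lying in its rests, and the other things look to be where they were.

**What disagreed or is less certain:**
- The blue plate is centred about 25 mm from the jig origin, so I located the jig from its parts instead. Both cameras agreed to a few mm.
- After the push, the carriage hid most of the knob from the camera, so the bolt was last measured before the push.
- I expected the gripper linkage to catch the push plate, so I turned the tool 90° before pushing.

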